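Set the herb mill to 6 and hold the copper pan home behind its shelf lip

TASK

Set the brass fineness sleeve on top of the herb mill to 6, then take the copper pan by its rattan handle, bring its foot down behind the lip of the mill's pan shelf and push it straight back against the red run switch until it is fully home. The mill grinds only while the switch is kept in, so finish still gripping the handle and holding the pan flat on the shelf, pressed home. Leave the other things on the table where they stand.

Things in the scene. Friction and masses are not known exactly. Their poses are not given: they have to be found in the camera images.
- mill: fixed dark green herb mill: base 130 mm wide (y), 24 mm high, its front half the pan shelf; a column on its rear, an overhanging head 110 mm wide. Origin on the table under it; its -x points out of the open front. In its frame: base x = -85 to 100 mm; column face x = 20; head x = -45 to 99, z = 124 to 212; spout 40 mm across hanging to z = 106 at x = -12
- fineness (a joint): fineness sleeve, rad: setting n (0 to 8) is at n x 0.349 rad (20 degrees), each held by a spring click (about 0.1 N m to get over); grows counter-clockwise seen from above. A red pointer on the sleeve, nine dark marks on the plate round it: 4 straight to the mill's front (-x), 0 at 80 degrees towards its +y, 8 at 80 degrees towards -y; marks 0, 4, 8 are long, a red dot lies beyond 0
- sleeve_grip (a point): point on the upright axis of the fineness sleeve at the height to grip it; the sleeve is a knurled brass cylinder 50 mm in diameter from 26 mm below this point to 12 mm above it, standing on the flat head top with nothing beside it
- shelf_home (a point): point on the pan shelf (24 mm above the table) under the centre of the pan's underside when the pan is fully home, x into the mill, z up. Cheeks 12 mm high at y = +-45 mm. The foot clears the lip when the pan's centre is past x = -14 mm; the pan meets the released switch at x = -8 mm and has pushed it fully in at x = 0
- lip (a point): top middle of the inner face of the shelf's front lip, an upright steel strip 94 mm long, 5 mm thick, standing 6 mm above the shelf, 50 mm in front of shelf_home; axes as mill
- run_switch (a joint): red sprung run-switch plate on the column, value in m: 0 released, 0.008 fully in against its stop. It needs about 2.5 N to start moving and 5 N to reach the stop; it springs back when let go. Pressing the pan down on the shelf adds friction
- switch_face (a point): middle of the face of the released run-switch plate (34 mm wide, 18 mm high), 26 mm above the shelf
- pan: small copper pan, loose, about 200 g, balancing about 20 mm from its centre towards the handle: flat foot 72 mm across, rim 80 mm across, 38 mm high; origin at the centre of its underside, z up. A straight rattan-wrapped handle points along its own -x axis: 16 mm wide (y), 18 mm high, centre line 30 mm above the underside, from x = -48 to x = -170 mm
- pan_grip (a point): point on the middle of the pan's rattan handle, 110 mm from the pan's centre and 30 mm above its underside; axes as pan
- dish: white porcelain mixing dish, 110 mm across, 34 mm high, origin under its centre; to be left alone
- jade_stone: jade grinding stone with a knob grip, 72 mm across, 67 mm high, origin under its centre; to be left alone
- incense_holder: brass incense holder with a stick, 88 mm across, 140 mm high, origin under its centre; to be left alone
- jar_amber: amber glass jar, 68 mm across, 105 mm high, origin under its centre; to be left alone
- jar_white: blue-and-white jar with a dark wooden cap, 60 mm across, 85 mm high, origin under its centre; to be left alone
- spoon: long-handled spoon, 180 mm long, lying behind the mill along its own x axis; to be left alone
Things that resemble listed ones, but are neither listed nor needed, are in the scene too. There is more than one size of the mill; the one meant has the size given above.

How it is judged:
On the way, in this order (a step that is already met when the one before it is completed fails the run):
1. the fineness sleeve is set to 6 (value of joint fineness between 1.9744 and 2.2144 rad), for 0.4 s.
2. the pan's foot is down on the shelf behind the lip, the sleeve still at 6 (all of step 1 and z of pan in the frame of shelf_home between -0.003 and 0.003 m and y of pan in the frame of shelf_home between -0.01 and 0.01 m and x of pan in the frame of shelf_home between -0.0155 and 0.005 m and angle between pan's own z axis and vertical below 0.09 rad), for 0.1 s.
At the end, for the whole second after the job is handed in: Ends holding: sleeve at 6 (within 0.12 rad); pan flat on the shelf behind the lip (height within 3 mm, tilt under 0.09 rad, sideways within 10 mm), within 5 mm of home, run switch in by 6 of its 8 mm; fingers on the handle (over 1 N, within 75 mm of its middle), pan at rest (all of step 2 and x of pan in the frame of shelf_home above -0.005 m and value of joint run_switch above 0.006 m and contact force between the fingers and pan above 1 N and distance between the grasp point and pan_grip below 0.075 m and linear speed of pan below 0.02 m/s); the arm keeps its last pose, push and grip.
It fails at once if the porcelain dish or jade stone moved over 30 mm or knocked over (distance of any of dish, jade_stone from where it was at the start of the episode above 0.03 m or angle between any of dish, jade_stone's own z axis and vertical above 0.5 rad).
It fails at once if the incense holder moved over 30 mm or knocked over (distance of incense_holder from where it was at the start of the episode above 0.03 m or angle between incense_holder's own z axis and vertical above 0.5 rad).
It fails at once if the jars moved over 30 mm or knocked over (distance of any of jar_amber, jar_white from where it was at the start of the episode above 0.03 m or angle between any of jar_amber, jar_white's own z axis and vertical above 0.5 rad).
It fails at once if the spoon moved over 30 mm or knocked over (distance of spoon from where it was at the start of the episode above 0.03 m or angle between spoon's own z axis and vertical above 0.5 rad).
It fails at once if the pan is tipped over (angle between pan's own z axis and vertical above 0.6 rad).
It also fails if it takes over 64 s, if anything falls off the work surface, if the arm or the gripper's body presses on something with over 40 N, if the wrist force passes 120 N, or if a joint passes its speed limit or range.

ROBOT

A 7-joint arm with a two-finger parallel gripper is mounted at the origin on the work surface. World frame = base frame: x ahead of the robot, y to its left, z up, the work surface at z = 0. Lengths are in m, angles in rad, forces in N, time in s.
With the tool pointing down it reaches from about 0.425 to 0.925 m from the base axis. Payload 6.8 kg.
Tool frame: the origin (TCP) lies at the very end of the fingers, on their centre line; the grasp point (between the pads) lies 19 mm behind it; z points along the fingers, y is the line along which they close (so a half turn about z gives the same grasp; the last joint's range is limited). The gripper opens to 85 mm and grips with 20 to 120 N. Pads are 22 mm wide; open, the fingers measure 114 mm over their backs; the gripper's body (76 mm by 85 mm) begins 54 mm behind the grasp point. The pads swing forward as they close: fully open they stand 13 mm farther back than shut.
Start: joints at [-1.414, 0.477, 0.022, 1.555, -0.011, 1.109, -0.083], TCP at [0.177, 0.651, 0.231] pointing down, gripper open.
Joint ranges: [-2.96, 2.96], [-0.34, 2.1], [-1.41, 1.46], [0.24, 2.44], [-1.37, 4.51], [0.17, 1.92], [-2.96, 2.96]. Speed limits (rad/s): [2.39, 2.39, 3.14, 3.14, 3.14, 3.14, 3.14].

INTERFACE

Orientations are given as a rotation vector (axis times angle).
In Python, from bench import monitor, optics, r gives the robot as it stands.
- The arm moves only by the shell command python3 -m crank 'ROWS' [OPENING] [FORCE]. ROWS is JSON, a list of rows, each a list of 2 entries, a list of its own where there are three numbers: the shift along the tool's x, y, z in cm, then the turn, a rotation vector about the tool's x, y, z in rad. A call has 1 to 5 rows; each row shifts and turns the commanded pose from where the row before left it, along the tool's axes as they then stand; what a row does not reach is not made up. A row lasts 1/10 s, in which the tool goes at most 50 mm and 8.59 degrees, less where a joint would pass 70% of its speed; a pose out of reach is approached as far as the arm can. A call is refused whole if a number of a shift passes 5 or a number of a turn 0.15, either way. A call with a gripper value outside its range is refused whole. OPENING is the finger opening in cm, from 0 to 8.54, set as the call begins (- or left out, the last holds). The fingers move at their own pace and stop on an object; FORCE is the grip in N (left out, the last holds). Time passes only in rows, so rows that do not move let the fingers close. It gives the time, the measured TCP pose, the force, the opening and the grip force at its end, in the units of the state.
- monitor.get_obs(): the state, without advancing time (a new reading comes with each control period).
- optics.grab_frame(name): name is "scene" or "top" or "wrist"; returns (picture, depth): 480x640x3 uint8, red, green, blue; 480x640 float32, m along the optical axis (not along the pixel's ray), 0 where there is no reading.
- optics.camera_model(name): a dict with "vertical_fov" (degrees; the focal length in pixels is half the picture's height over the tangent of half this angle, whatever the lens; pixels are square), "cx", "cy" (the principal point, pixels), "R" (3x3) and "t" (3): a world point X has camera coordinates R X + t; the wrist camera has in their place "hand_eye" (4x4, takes a point from camera to tool coordinates, whose origin is the TCP and whose axes are the flange's). Camera axes: x right, y down, z forward; pixel columns grow to the right and rows downward; lengths in m; the calibration is good to about 2 mm. A picture is of the moment at which its call begins: read the wrist's pose just before it. camera_model takes no time and is no camera call.
- r.hand_in(): hands the job in; it is judged then, once.
The state is a dict: "clock": time; "joints": joint angles; "qvel": joint speeds; "tau": joint torques, N m; "tcp_pos": TCP position; "orientation": TCP orientation; "contact_force": force on the tool from outside, world axes, zero at the start; "moment": the same for the moment, N m; "grip_width": finger opening in m; "gripper_force": force on a finger pad.
Only numpy, scipy, OpenCV 4.12 (cv2) and the standard library are available. Lean on these libraries where they do the work, as an engineer would, in place of code of your own. Each camera call takes 0.05 s, during which the arm holds its last target. There are 200 camera calls.

## Working session

There is one attempt and no reset: what is moved stays moved. The work goes in short steps, Python scripts to look and compute and a shell command to move; the robot and the scene stay as the last step left them, time stands still between calls to the robot, and variables do not carry over. Pictures are saved under pics/ and viewed, at most 10 in all, crops included, and the job is handed in when it is done.

```bash
mkdir -p pics; cat > h.py <<'E'
import numpy as np,cv2
from bench import monitor,optics,r
from scipy.spatial.transform import Rotation as Ro
def cam(n,obs=None):
    m=optics.camera_model(n); f=240/np.tan(np.radians(m["vertical_fov"])/2)
    if "hand_eye" in m:
        o=obs or monitor.get_obs(); T=np.eye(4);T[:3,:3]=Ro.from_rotvec(o["orientation"]).as_matrix();T[:3,3]=o["tcp_pos"]
        C=T@np.array(m["hand_eye"]); Rw,p=C[:3,:3],C[:3,3]
    else:
        R=np.array(m["R"]);Rw=R.T;p=-R.T@np.array(m["t"])
    return f,m["cx"],m["cy"],Rw,p
def plane(c,uv,z):
    f,cx,cy,Rw,p=c; uv=np.atleast_2d(uv).astype(float)
    d=np.c_[(uv[:,0]-cx)/f,(uv[:,1]-cy)/f,np.ones(len(uv))]@Rw.T
    return p+d*((z-p[2])/d[:,2])[:,None]
def cloud(c,D):
    f,cx,cy,Rw,p=c; v,u=np.mgrid[:480,:640]
    return np.stack([(u-cx)/f*D,(v-cy)/f*D,D],-1)@Rw.T+p
def proj(c,X):
    f,cx,cy,Rw,p=c; q=(np.atleast_2d(X)-p)@Rw
    return np.c_[q[:,0]/q[:,2]*f+cx,q[:,1]/q[:,2]*f+cy]
E
python3 - <<'E'
from h import *
for n in("scene","top","wrist"):
    c=cam(n);I,D=optics.grab_frame(n); cv2.imwrite(f"pics/{n}0.png",I[:,:,::-1]); np.savez(f"{n}0.npz",I=I,D=D,Rw=c[3],p=c[4],k=c[:3])
    print(n,c[0],c[1],c[2],c[4].round(3),c[3].round(2).tolist(),optics.camera_model(n).keys(),D.min(),D.max())
print(monitor.get_obs())
E
```

```text
scene 500.5343180170368 313.0004692079682 245.28042221897852 [ 0.872 -0.678  0.93 ] [[0.87, 0.35, -0.35], [0.49, -0.64, 0.59], [-0.01, -0.68, -0.73]] dict_keys(['vertical_fov', 'cx', 'cy', 'R', 't']) 0.0 3.999742
top 524.283551759596 314.76328665424614 236.03134412149018 [ 0.357 -0.036  1.338] [[0.03, -0.99, 0.1], [-1.0, -0.03, 0.0], [-0.0, -0.1, -1.0]] dict_keys(['vertical_fov', 'cx', 'cy', 'R', 't']) 0.0 2.216976
wrist 345.06663547759507 322.5712256091865 237.99037460332303 [0.105 0.671 0.372] [[0.26, 0.92, 0.28], [0.97, -0.25, -0.08], [-0.0, 0.29, -0.96]] dict_keys(['vertical_fov', 'cx', 'cy', 'hand_eye']) 0.0 1.1941532
{'clock': 0.15, 'joints': array([-1.41409226,  0.47765144,  0.02234583,  1.55617729, -0.01148205,
        1.10929496, -0.08310544]), 'qvel': array([ 4.94965907e-04, -8.10505113e-04, -6.84284256e-04, -2.39282914e-03,
       -3.03035654e-04,  2.27965415e-04, -1.15199202e-05]), 'tau': array([ 2.82327906e-03, -5.96924686e+01,  1.61025893e+00, -2.81493527e+01,
        1.26266238e-02,  6.47370398e-03, -1.19593892e-05]), 'tcp_pos': array([0.17655565, 0.65104947, 0.23054127]), 'orientation': array([-4.14695929e-01, -3.11402952e+00,  2.20060041e-03]), 'contact_force': array([-0.69796348, -0.15647189, -0.38990229]), 'moment': array([0.00873408, 0.03440015, 0.02971902]), 'gripper_force': 0.0, 'grip_width': 0.08531840957778558}
```

View pics/scene0.png

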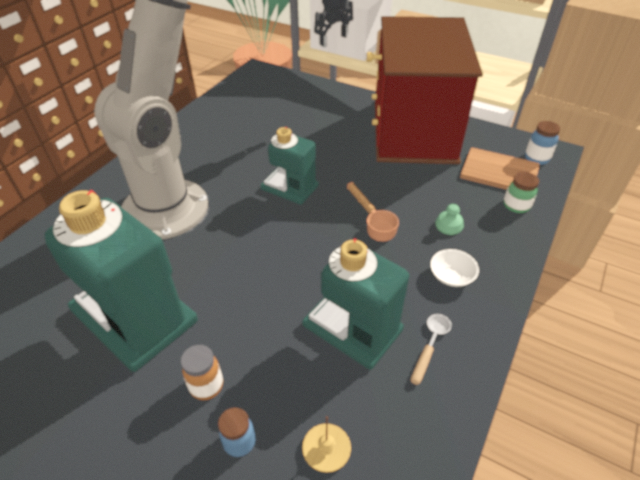

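View pics/top0.png

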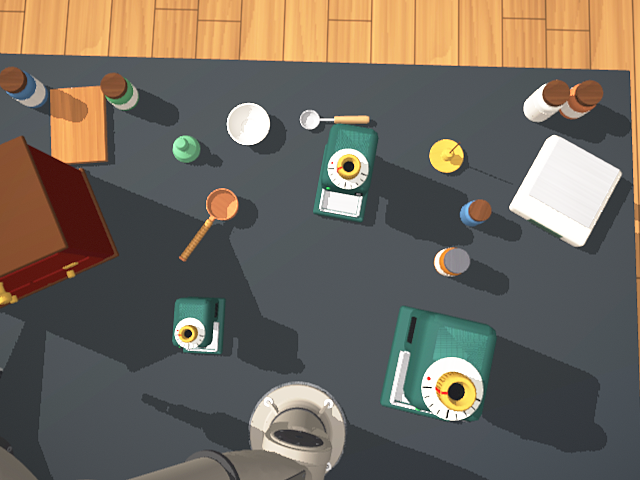

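The scene view shows three mills: (355,300), (290,165) and (120,275). In the top view they are at (345,180), (198,325) and (440,365). The first looks about 130 mm wide and has the spoon behind it at (335,120). There is one copper pan, at (222,205) in the top view, with its handle end near (182,260). I'll measure these next.

```bash
cat > m1.py <<'E'
from h import *
def load(n):
    z=np.load(n+"0.npz"); c=(*z["k"],z["Rw"],z["p"]); return c,z["I"],z["D"]
out=[]
for n in("top","scene"):
    c,I,D=load(n);P=cloud(c,D); hsv=cv2.cvtColor(I,cv2.COLOR_RGB2HSV);H,S,V=[hsv[:,:,i].astype(int) for i in range(3)]
    ok=D>0
    g=(H>70)&(H<95)&(S>90)&ok
    nl,L,st,ce=cv2.connectedComponentsWithStats(g.astype(np.uint8))
    for i in range(1,nl):
        if st[i,4]<150: continue
        q=P[L==i]; print(n,"green",ce[i].round(),st[i,4],"zmax",np.percentile(q[:,2],98).round(3))
        lo=q[abs(q[:,2]-.024)<.005]
        hi=q[q[:,2]>np.percentile(q[:,2],98)-.01]
        for nm,w in(("base",lo),("top",hi)):
            if len(w)>20: print("  ",nm,len(w),cv2.minAreaRect(w[:,:2].astype(np.float32)*1000))
    # copper/brass
    for nm,mk in(("brass",(H>17)&(H<28)&(S>120)),("copper",(H<17)&(S>90)&(V>90))):
        mk=mk&ok&(P[:,:,0]>.2)&(P[:,:,0]<.8)&(abs(P[:,:,1])<.5)
        nl,L,st,ce=cv2.connectedComponentsWithStats(mk.astype(np.uint8))
        for i in range(1,nl):
            if st[i,4]>80:
                q=P[L==i];print(n,nm,ce[i].round(),st[i,4],"z",np.percentile(q[:,2],[2,50,98]).round(3),"xy",q.mean(0).round(3))
    box=(290,110,390,230) if n=="top" else (290,220,420,370)
    out.append(cv2.resize(I[box[1]:box[3],box[0]:box[2]],(400,480 if n=="top" else 462),interpolation=cv2.INTER_CUBIC)[:462])
cv2.imwrite("pics/crop1.png",np.hstack(out)[:,:,::-1])
E
python3 m1.py
```

```text
top green [347. 162.] 2334 zmax 0.215
   base 419 ((623.1516723632812, -98.71001434326172), (128.86849975585938, 182.30267333984375), 81.08590698242188)
   top 1432 ((644.56884765625, -101.92961120605469), (103.10934448242188, 139.48785400390625), 81.11286926269531)
top green [201. 318.] 1571 zmax 0.162
   base 93 ((253.31820678710938, 235.61495971679688), (87.07080078125, 141.6571807861328), 83.57604217529297)
   top 850 ((269.8489685058594, 240.53860473632812), (81.43977355957031, 106.27837371826172), 89.32440185546875)
top green [437. 352.] 6074 zmax 0.289
   base 312 ((181.62399291992188, -296.6646728515625), (151.08897399902344, 247.93272399902344), 78.35149383544922)
   top 3321 ((207.457763671875, -314.236328125), (138.34646606445312, 187.07928466796875), 78.6427993774414)
top brass [445. 156.] 757 z [0.002 0.013 0.044] xy [ 0.701 -0.358  0.015]
top brass [349. 166.] 316 z [0.231 0.248 0.253] xy [ 0.614 -0.099  0.246]
top brass [188. 333.] 180 z [0.165 0.184 0.19 ] xy [0.249 0.239 0.182]
top copper [353. 122.] 102 z [0.006 0.015 0.021] xy [ 0.785 -0.119  0.015]
top copper [213
[... 264 characters left out ...]
424 -0.347  0.076]
top copper [ 69. 256.] 91 z [0.142 0.209 0.273] xy [0.408 0.497 0.209]
scene brass [ 95. 217.] 217 z [0.298 0.316 0.334] xy [ 0.202 -0.31   0.316]
scene brass [354. 249.] 121 z [0.232 0.238 0.249] xy [ 0.614 -0.09   0.239]
scene brass [352. 262.] 237 z [0.221 0.237 0.25 ] xy [ 0.625 -0.119  0.236]
scene brass [317. 454.] 290 z [0.01  0.015 0.043] xy [ 0.697 -0.383  0.019]
scene copper [392. 113.] 2213 z [0.009 0.168 0.291] xy [0.449 0.487 0.162]
scene copper [376. 217.] 1144 z [-0.002  0.022  0.04 ] xy [0.531 0.227 0.02 ]
scene copper [202. 376.] 388 z [0.06  0.077 0.093] xy [ 0.448 -0.38   0.076]
scene copper [233. 423.] 725 z [0.038 0.085 0.088] xy [ 0.555 -0.429  0.083]
```

View pics/crop1.png

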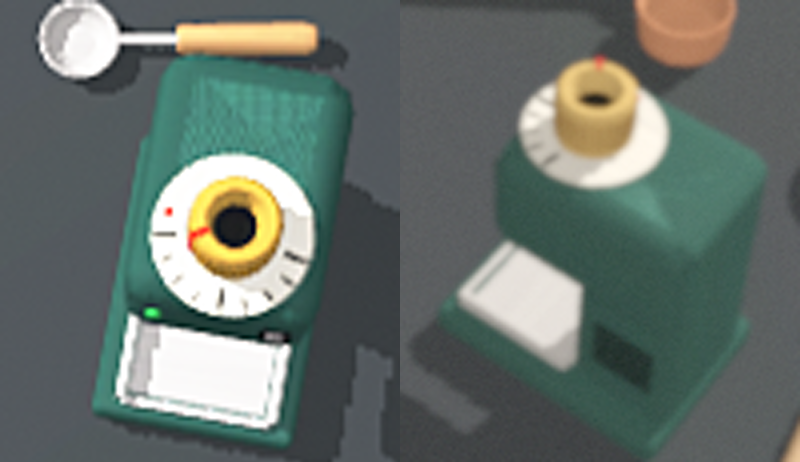

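The close crop confirms the choice. The mill at top (345,180) has a base of about 129×182 mm and a head top at 0.215 m; the other two measure about 87×142 mm and 151×248 mm. Its pointer sits at crop (200,237), near mark 0/1. I'll lift clear first and check the direction.

```bash
python3 -m crank '[[[0,0,-5],[0,0,0]],[[0,0,-5],[0,0,0]],[[0,0,-5],[0,0,0]],[[0,0,-5],[0,0,0]],[[-3.8,-2.75,0],[0,0,0]]]' 8.54
cat > m2.py <<'E'
from m1 import *
for n in("top","scene"):
    c,I,D=load(n);P=cloud(c,D)
    m=(D>0)&(abs(P[:,:,2]-.25)<.004)&(np.hypot(P[:,:,0]-.616,P[:,:,1]+.098)<.04)
    print(n,"ring",cv2.minEnclosingCircle(P[m][:,:2].astype(np.float32)*1000))
    hsv=cv2.cvtColor(I,cv2.COLOR_RGB2HSV);H,S,V=[hsv[:,:,i].astype(int) for i in range(3)]
    near=(D>0)&(np.hypot(P[:,:,0]-.54,P[:,:,1]-.23)<.2)&(H<20)&(S>70)&(V>80)
    q=P[near]; rim=q[q[:,2]>.0335]; print(" rim",len(rim),cv2.minEnclosingCircle(rim[:,:2].astype(np.float32)*1000),np.median(rim[:,2]))
    cc=np.array(cv2.minEnclosingCircle(rim[:,:2].astype(np.float32))[0])
    print(" n",len(q))
    for name,w in(("handle",q[(np.hypot(*(q[:,:2]-cc).T)>.06)&(q[:,2]>.015)]),):
        vx,vy,x0,y0=cv2.fitLine(w[:,:2].astype(np.float32),cv2.DIST_L2,0,.01,.01).ravel()
        t=(w[:,:2]-[x0,y0])@[vx,vy]; print(" ",name,len(w),np.median(w[:,2]),"az",np.degrees(np.arctan2(-vy,-vx)),(x0,y0),"cent dist off line",(cc-[x0,y0])@[-vy,vx],"ends",[(np.array([x0,y0])+s*np.array([vx,vy])).round(3).tolist() for s in(t.min(),t.max())])
E
python3 m2.py | grep -v -e green -e base -e brass -e copper -e "  top"
```

```text
clock: 0.65
tcp_pos: [0.201, 0.621, 0.4387]
orientation: [-0.399, -3.114, -0.022]
contact_force: [0.2, -0.0, 0.4]
grip_width: 0.0855
gripper_force: 0.0
top ring ((614.6168212890625, -97.2516098022461), 25.229761123657227)
 rim 379 ((500.0701599121094, 240.8674774169922), 104.53348541259766) 0.037370120660045636
 n 1237
  handle 277 0.03575946392403795 az 150.24039 (np.float32(0.5092137), np.float32(0.2445358)) cent dist off line -0.008775852543921658 ends [[0.413, 0.299], [0.595, 0.196]]
scene ring ((618.6710815429688, -99.07794952392578), 25.49317169189453)
 rim 316 ((506.0128479003906, 242.63548278808594), 106.89696502685547) 0.03693620308831613
 n 1258
  handle 347 0.031272145668270634 az 144.85405 (np.float32(0.5352296), np.float32(0.21788125)) cent dist off line 0.003422293931492959 ends [[0.417, 0.301], [0.592, 0.178]]
```

```bash
python3 -m crank '[[[-3.9,-2.9,0],[0,0,0]],[[-3.9,-2.9,0],[0,0,0]],[[-3.9,-2.9,0],[0,0,0]],[[-3.9,-2.9,0],[0,0,0]],[[-3.9,-2.9,0],[0,0,0]]]'
python3 -m crank '[[[-3.9,-2.9,0],[0,0,0]],[[-3.9,-2.9,0],[0,0,0]],[[-3.9,-2.9,0],[0,0,0]],[[-3.9,-2.9,0],[0,0,0]],[[0,0,0],[0,0,0]]]'
cat > snap.py <<'E'
import sys
from h import *
o=monitor.get_obs();c=cam("wrist",o);I,D=optics.grab_frame("wrist");n=sys.argv[1]
cv2.imwrite(f"pics/{n}.png",I[:,:,::-1]);np.savez(n+".npz",I=I,D=D,Rw=c[3],p=c[4],k=c[:3])
R=Ro.from_rotvec(o["orientation"]).as_matrix()
print("tcp",o["tcp_pos"].round(4),"toolx az",np.degrees(np.arctan2(R[1,0],R[0,0])).round(2),"z",R[:,2].round(3),"J",o["joints"].round(2))
E
python3 snap.py w1
```

```text
clock: 1.15
tcp_pos: [0.3573, 0.4221, 0.4312]
orientation: [-0.415, -3.114, 0.0]
contact_force: [0.4, 0.3, 0.5]
grip_width: 0.0856
gripper_force: 0.0
clock: 1.65
tcp_pos: [0.4809, 0.2636, 0.4316]
orientation: [0.434, 3.109, -0.003]
contact_force: [1.2, 0.0, 0.8]
grip_width: 0.0852
gripper_force: 0.0
tcp [0.4809 0.2636 0.4316] toolx az 164.11 z [ 0.002 -0.002 -1.   ] J [-0.89  0.14  0.31  1.58 -0.04  1.43  0.72]
```

View pics/w1.png

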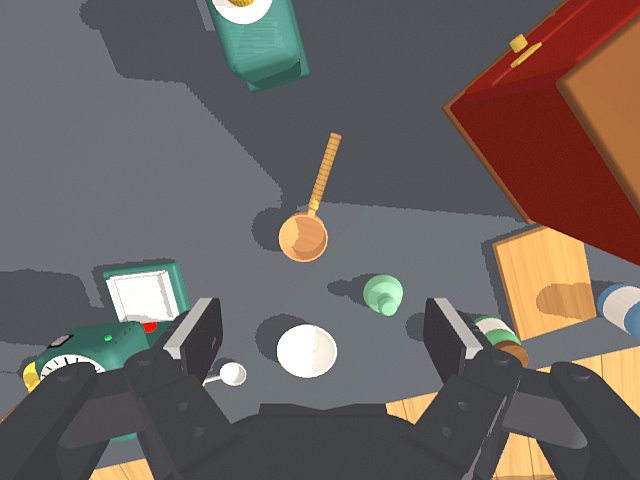

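The wrist view shows the pan bowl at (303,236), its handle end at (336,134), and the chosen mill at lower left with its red switch at (148,327). I'll measure the pan from all three views and keep moving towards the sleeve.

```bash
cat > m3.py <<'E'
import sys
from h import *
def pan(n):
    z=np.load(n+".npz"); c=(*z["k"],z["Rw"],z["p"]);I,D=z["I"],z["D"];P=cloud(c,D)
    hsv=cv2.cvtColor(I,cv2.COLOR_RGB2HSV);H,S,V=[hsv[:,:,i].astype(int) for i in range(3)]
    m=((D>0)&(np.hypot(P[:,:,0]-.54,P[:,:,1]-.23)<.17)&(H<22)&(S>70)&(V>60)).astype(np.uint8)
    k=cv2.getStructuringElement(cv2.MORPH_ELLIPSE,(17,17)); b=cv2.morphologyEx(m,cv2.MORPH_OPEN,k)
    hd=cv2.morphologyEx(m&(1-cv2.dilate(b,np.ones((5,5)))),cv2.MORPH_OPEN,np.ones((3,3)))
    q=P[(b>0)&(P[:,:,2]>.031)]; (x,y),r_=cv2.minEnclosingCircle(q[:,:2].astype(np.float32)); cc=np.array([x,y])
    uv=np.argwhere(hd>0)[:,::-1]; w=plane(c,uv,.036)[:,:2]
    vx,vy,x0,y0=cv2.fitLine(w.astype(np.float32),cv2.DIST_HUBER,0,.01,.001).ravel()
    a=np.array([vx,vy]); a=a*np.sign((cc-[x0,y0])@a)
    t=(w-cc)@a; print(n,"centre",cc.round(4),"r",round(float(r_),4),"pan x az",np.degrees(np.arctan2(a[1],a[0])).round(2),"off",round(float((cc-[x0,y0])@[-a[1],a[0]]),4),"span",np.percentile(t,[1,99]).round(3),"hmid",(np.array([x0,y0])+a*(((cc-[x0,y0])@a)-.11)).round(4), len(w))
for n in sys.argv[1:]: pan(n)
E
python3 m3.py top0 scene0 w1
python3 -m crank '[[[-2.2,-4,0],[0,0,0.14]],[[-2.7,-3.6,0],[0,0,0.14]],[[-3.2,-3.2,0],[0,0,0.14]],[[-3.6,-2.7,0],[0,0,0.14]],[[-4,-2.2,0],[0,0,0.14]]]'
```

```text
top0 centre [0.5557 0.2069] r 0.04 pan x az -26.44 off -0.0155 span [-0.167  0.014] hmid [0.4641 0.2697] 406
scene0 centre [0.5723 0.1825] r 0.0292 pan x az -26.4 off -0.025 span [-0.187  0.001] hmid [0.4849 0.2538] 690
w1 centre [0.5558 0.2057] r 0.0409 pan x az -27.1 off -0.0165 span [-0.167  0.034] hmid [0.4654 0.2705] 899
clock: 2.2
tcp_pos: [0.5303, 0.051, 0.4312]
orientation: [-1.462, -2.78, -0.001]
contact_force: [1.3, -0.1, -1.0]
grip_width: 0.0853
gripper_force: 0.0
```

```bash
python3 -m crank '[[[-3.4,-0.3,0],[0,0,0]],[[-3.4,-0.3,0],[0,0,0]],[[-3.4,-0.3,0],[0,0,0]],[[-3.4,-0.3,0],[0,0,0]],[[-3.4,-0.3,0],[0,0,0]]]'
python3 -m crank '[[[0,0,0],[0,0,0.15]],[[0,0,0],[0,0,0.15]],[[0,0,0],[0,0,0.15]],[[0,0,0],[0,0,0]],[[0,0,0],[0,0,0]]]'
python3 snap.py w2
python3 - <<'E'
from h import *
z=np.load("w2.npz");c=(*z["k"],z["Rw"],z["p"]);I,D=z["I"],z["D"];P=cloud(c,D)
print("sleeve px",proj(c,[.6155,-.098,.25]))
m=(D>0)&(abs(P[:,:,2]-.25)<.005)&(np.hypot(P[:,:,0]-.616,P[:,:,1]+.098)<.04)
if m.sum()>20: print("ring",cv2.minEnclosingCircle(P[m][:,:2].astype(np.float32)*1000))
hsv=cv2.cvtColor(I,cv2.COLOR_RGB2HSV);H,S,V=[hsv[:,:,i].astype(int) for i in range(3)]
red=((H<6)|(H>174))&(S>150)&(V>110)&(np.hypot(P[:,:,0]-.616,P[:,:,1]+.098)<.15)
nl,L,st,ce=cv2.connectedComponentsWithStats(red.astype(np.uint8))
for i in range(1,nl):
    if st[i,4]>5:print(ce[i].round(1),st[i,4],np.median(P[L==i],0).round(4))
u,v=proj(c,[.6155,-.098,.23])[0].astype(int);B=I[max(0,v-110):v+110,max(0,u-110):u+110]
cv2.imwrite("pics/w2c.png",cv2.resize(B,None,fx=2.5,fy=2.5,interpolation=cv2.INTER_CUBIC)[:,:,::-1])
E
```

```text
clock: 2.7
tcp_pos: [0.6158, -0.0964, 0.4309]
orientation: [-1.453, -2.784, -0.001]
contact_force: [0.2, 0.7, 0.1]
grip_width: 0.0851
gripper_force: 0.0
clock: 3.2
tcp_pos: [0.6152, -0.0958, 0.4309]
orientation: [-2.034, -2.393, 0.0]
contact_force: [-0.3, -0.6, 0.5]
grip_width: 0.0854
gripper_force: 0.0
tcp [ 0.6152 -0.0958  0.4309] toolx az 99.26 z [-0.001  0.    -1.   ] J [-0.46  0.32  0.71  1.43 -0.21  1.47  0.41]
sleeve px [[322.44168938 216.38570885]]
ring ((616.865234375, -96.69379425048828), 25.416696548461914)
[341.  177.5] 16 [ 0.6291 -0.0627  0.214 ]
[318.8 187.5] 13 [ 0.6079 -0.0729  0.2374]
[319.8 195.8] 21 [ 0.6099 -0.0787  0.2506]
```

View pics/w2c.png

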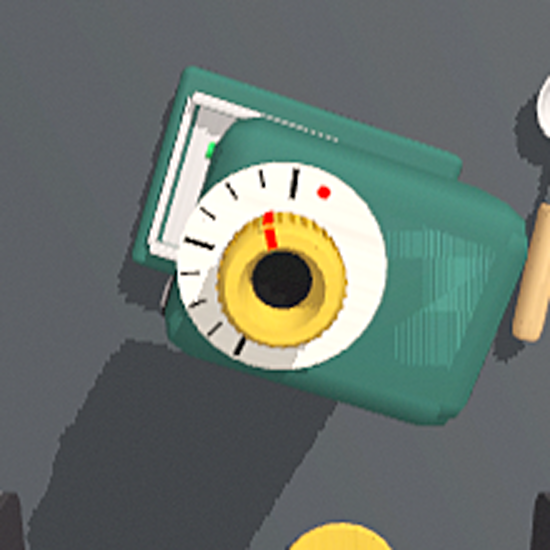

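The pointer at crop (268,215) lies about 19° past mark 0, so the setting is 1 and the sleeve needs +100° counter-clockwise. Now descending onto it.

```bash
python3 -m crank '[[[-0.15,0.1,5],[0,0,0]],[[0,0,5],[0,0,0]],[[0,0,4],[0,0,0]],[[0,0,2],[0,0,0]],[[0,0,2],[0,0,0]]]'
python3 -m crank '[[[0,0,2],[0,0,0]],[[0,0,1.2],[0,0,0]],[[0,0,0],[0,0,0]],[[0,0,0],[0,0,0]]]'
python3 -m crank '[[[0,0,0],[0,0,0]],[[0,0,0],[0,0,0]],[[0,0,0],[0,0,0]],[[0,0,0],[0,0,0]],[[0,0,0],[0,0,0]]]' 4 40
```

```text
clock: 3.75
tcp_pos: [0.6158, -0.0977, 0.2497]
orientation: [-2.036, -2.39, 0.001]
contact_force: [0.7, 0.3, 0.4]
grip_width: 0.0851
gripper_force: 0.0
clock: 4.15
tcp_pos: [0.6166, -0.0984, 0.2199]
orientation: [2.04, 2.388, 0.001]
contact_force: [-0.7, 0.3, -0.3]
grip_width: 0.0856
gripper_force: 0.0
clock: 4.65
tcp_pos: [0.6173, -0.0984, 0.2205]
orientation: [2.04, 2.387, 0.003]
contact_force: [0.9, -0.2, 5.8]
grip_width: 0.0487
gripper_force: 41.6
```

```bash
python3 -m crank '[[[0,0,0],[0,0,-0.12]],[[0,0,0],[0,0,-0.12]],[[0,0,0],[0,0,-0.12]],[[0,0,0],[0,0,-0.12]],[[0,0,0],[0,0,-0.12]]]' - 70
python3 -m crank '[[[0,0,0],[0,0,-0.12]],[[0,0,0],[0,0,-0.12]],[[0,0,0],[0,0,-0.12]],[[0,0,0],[0,0,-0.12]],[[0,0,0],[0,0,-0.12]]]'
python3 -m crank '[[[0,0,0],[0,0,-0.12]],[[0,0,0],[0,0,-0.12]],[[0,0,0],[0,0,-0.12]],[[0,0,0],[0,0,-0.12]],[[0,0,0],[0,0,-0.065]]]'
python3 -m crank '[[[0,0,0],[0,0,0]],[[0,0,0],[0,0,0]],[[0,0,0],[0,0,0]]]'
python3 -c "
from h import *
o=monitor.get_obs();R=Ro.from_rotvec(o['orientation']).as_matrix();print(np.degrees(np.arctan2(R[1,0],R[0,0])),o['moment'],o['joints'].round(2))"
```

```text
clock: 5.15
tcp_pos: [0.6176, -0.0982, 0.2207]
orientation: [1.236, 2.885, 0.002]
contact_force: [1.8, 1.0, 3.9]
grip_width: 0.0483
gripper_force: 71.4
clock: 5.65
tcp_pos: [0.6178, -0.0979, 0.2207]
orientation: [0.328, 3.121, 0.002]
contact_force: [1.8, 0.7, 5.6]
grip_width: 0.0483
gripper_force: 71.7
clock: 6.15
tcp_pos: [0.6177, -0.0976, 0.2207]
orientation: [-0.523, 3.094, 0.001]
contact_force: [2.3, 2.9, 5.4]
grip_width: 0.0485
gripper_force: 71.9
clock: 6.45
tcp_pos: [0.6177, -0.0975, 0.2207]
orientation: [-0.517, 3.095, 0.001]
contact_force: [1.2, 1.7, 5.1]
grip_width: 0.0484
gripper_force: 71.9
-161.03654855993483 [ 0.57562893 -0.25284056 -0.00520538] [-0.13  0.41  0.25  1.71 -0.11  1.04  2.06]
```

```bash
python3 -m crank '[[[0,0,0],[0,0,0]],[[0,0,0],[0,0,0]],[[0,0,0],[0,0,0]],[[0,0,0],[0,0,0]]]' 8.54
python3 -m crank '[[[0,0,-2],[0,0,0]],[[0,0,-3],[0,0,0]],[[0,0,-5],[0,0,0]],[[0,0,-5],[0,0,0]],[[0,0,-4],[0,0,0]]]'
python3 -m crank '[[[0,0,0],[0,0,0]],[[0,0,0],[0,0,0]]]'
python3 snap.py w3
cat > m4.py <<'E'
from h import *
z=np.load("w3.npz");c=(*z["k"],z["Rw"],z["p"]);I,D=z["I"],z["D"];P=cloud(c,D)
m=(D>0)&(abs(P[:,:,2]-.25)<.005)&(np.hypot(P[:,:,0]-.616,P[:,:,1]+.098)<.04)
(x,y),rr=cv2.minEnclosingCircle(P[m][:,:2].astype(np.float32));print("ring",x,y,rr)
hsv=cv2.cvtColor(I,cv2.COLOR_RGB2HSV);H,S,V=[hsv[:,:,i].astype(int) for i in range(3)]
red=((H<6)|(H>174))&(S>150)&(V>110)&(np.hypot(P[:,:,0]-.616,P[:,:,1]+.098)<.15)
nl,L,st,ce=cv2.connectedComponentsWithStats(red.astype(np.uint8))
for i in range(1,nl):
    if st[i,4]>5:
        q=np.median(P[L==i],0);print(ce[i].round(1),st[i,4],q.round(4),"az",np.degrees(np.arctan2(q[1]-y,q[0]-x)),"from 0:",(np.degrees(np.arctan2(q[1]-y,q[0]-x))-91.1)%360)
u,v=proj(c,[.58,-.09,.15])[0].astype(int);B=I[max(0,v-120):v+120,max(0,u-130):u+130]
cv2.imwrite("pics/w3c.png",cv2.resize(B,None,fx=2.5,fy=2.5,interpolation=cv2.INTER_CUBIC)[:,:,::-1])
E
python3 m4.py
```

```text
clock: 6.85
tcp_pos: [0.6159, -0.0986, 0.219]
orientation: [0.516, -3.098, -0.0]
contact_force: [-0.1, 0.5, -0.1]
grip_width: 0.0853
gripper_force: 0.0
clock: 7.35
tcp_pos: [0.6163, -0.0988, 0.4125]
orientation: [-0.515, 3.097, -0.001]
contact_force: [0.6, 0.3, -0.2]
grip_width: 0.085
gripper_force: 0.0
clock: 7.55
tcp_pos: [0.6164, -0.0986, 0.41]
orientation: [-0.516, 3.097, -0.0]
contact_force: [-0.8, -0.0, -1.2]
grip_width: 0.0853
gripper_force: 0.0
tcp [ 0.6164 -0.0986  0.41  ] toolx az -161.09 z [ 0.002 -0.    -1.   ] J [-0.15  0.29  0.28  1.45 -0.08  1.42  2.03]
ring 0.6164933443069458 -0.09827402234077454 0.025690466165542603
[317.5 189.2] 20 [ 0.5947 -0.1111  0.239 ] az -149.56811567292874 from 0: 119.33188432707126
[318.3 197.7] 26 [ 0.5995 -0.1085  0.2509] az -148.86259728310344 from 0: 120.03740271689657
[352.  232.9] 20 [ 0.6291 -0.0628  0.2141] az 70.38291005564014 from 0: 339.2829100556402
```

View pics/w3c.png

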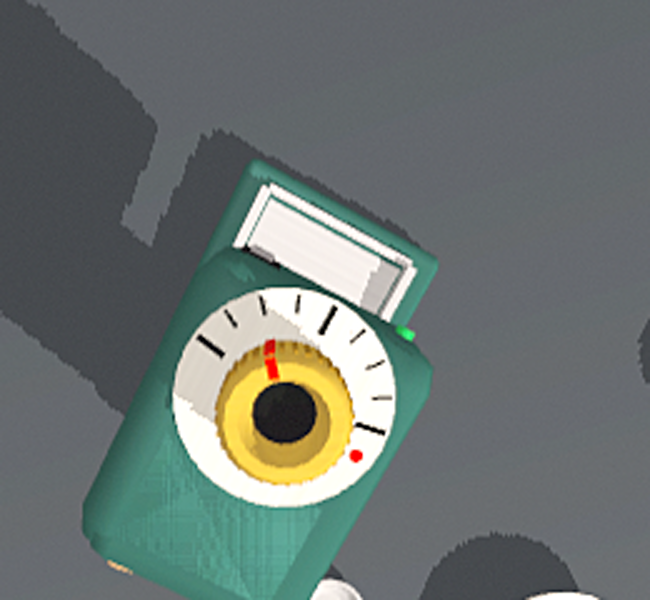

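The pointer at crop (270,350) points at mark 6, measured at 120°. Now to the pan: move over the handle and turn the tool to match it.

```bash
python3 -m crank '[[[0.1,4.7,0],[0,0,0]],[[0.1,4.7,0],[0,0,0]],[[0.1,4.7,0],[0,0,0]],[[0.1,4.7,0],[0,0,0]],[[0.1,4.7,0],[0,0,0]]]'
python3 -m crank '[[[0.1,4.7,0],[0,0,0]],[[0.1,4.7,0],[0,0,0]],[[0.1,4.7,0],[0,0,0]],[[0,0,0],[0,0,0.137]],[[0,0,0],[0,0,0.137]]]'
python3 -m crank '[[[0,0,3],[0,0,0.137]],[[0,0,3],[0,0,0.137]],[[0,0,3],[0,0,0.137]],[[0,0,0],[0,0,0.137]],[[0,0,0],[0,0,0.137]]]'
python3 -m crank '[[[0,0,0],[0,0,0]],[[0,0,0],[0,0,0]]]' 
python3 snap.py w4; sed -i 's/(17,17)/(31,31)/' m3.py
python3 m3.py w4
```

```text
clock: 8.1
tcp_pos: [0.5335, 0.1237, 0.4072]
orientation: [0.516, -3.095, 0.001]
contact_force: [0.7, 0.1, -0.2]
grip_width: 0.0852
gripper_force: 0.0
clock: 8.6
tcp_pos: [0.4851, 0.2563, 0.4068]
orientation: [0.086, -3.137, 0.003]
contact_force: [0.6, 0.5, 0.6]
grip_width: 0.0855
gripper_force: 0.0
clock: 9.1
tcp_pos: [0.4851, 0.2537, 0.3158]
orientation: [-0.979, -2.981, 0.008]
contact_force: [0.9, 1.3, 0.8]
grip_width: 0.0855
gripper_force: 0.0
clock: 9.3
tcp_pos: [0.4862, 0.2544, 0.3181]
orientation: [-0.965, -2.988, 0.003]
contact_force: [-0.8, -0.5, 0.1]
grip_width: 0.0854
gripper_force: 0.0
tcp [0.4862 0.2544 0.3181] toolx az 144.19 z [-0.002 -0.001 -1.   ] J [-0.69  0.19  0.11  1.76 -0.02  1.2   0.37]
w4 centre [0. 0.] r 0.0 pan x az 146.6 off 0.4811 span [-0.39  -0.185] hmid [0.3567 0.3411] 4087
```

View pics/w4.png

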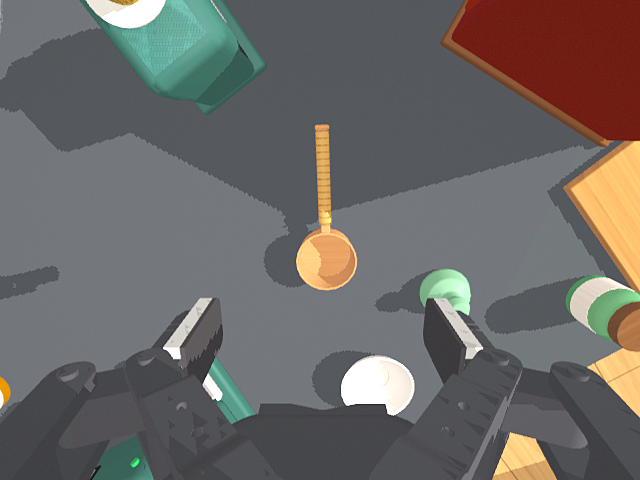

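The bowl is at (327,259) and its handle runs from (325,215) to (322,127), nearly aligned with the tool x axis. Now refining with a mask and row midlines.

```bash
cat > m5.py <<'E'
from h import *
z=np.load("w4.npz");c=(*z["k"],z["Rw"],z["p"]);I=z["I"]
hsv=cv2.cvtColor(I,cv2.COLOR_RGB2HSV);H,S,V=[hsv[:,:,i].astype(int) for i in range(3)]
m=((H<24)&(S>70)&(V>60)).astype(np.uint8);m[:,:280]=0;m[:,375:]=0;m[:115]=0;m[300:]=0
rows=np.arange(134,208); mid=np.array([[np.nonzero(m[v])[0].mean(),v] for v in rows]); wd=[m[v].sum() for v in rows]
w=plane(c,mid,.036)[:,:2]   # between top (.039) and centre line
vx,vy,x0,y0=cv2.fitLine(w.astype(np.float32),cv2.DIST_HUBER,0,.01,.001).ravel();a=np.array([vx,vy]);a*=np.sign(a[0])
b=m.copy();b[:228]=0; uv=np.argwhere(b>0)[:,::-1]; hull=cv2.convexHull(plane(c,uv,.038)[:,:2].astype(np.float32))
(x,y),rr=cv2.minEnclosingCircle(hull);cc=np.array([x,y])
end=plane(c,[mid[0,0],np.nonzero(m[:,322])[0].min()],.036)[0,:2]
print("az",np.degrees(np.arctan2(a[1],a[0])),"cc",cc,rr,"off",(cc-[x0,y0])@[-a[1],a[0]],"widthpx",np.median(wd),"handle end",(end-cc)@a)
g=np.array([x0,y0])+a*(((cc-[x0,y0])@a)-.09); print("grip90",g)
o=monitor.get_obs();R=Ro.from_rotvec(o["orientation"]).as_matrix()
print("shift tool cm",(R.T@(np.r_[g,.013]-o["tcp_pos"])*100).round(2),"turn about tool z",np.radians(np.degrees(np.arctan2(R[1,0],R[0,0]))-(np.degrees(np.arctan2(a[1],a[0]))+180)))
E
python3 m5.py
```

```text
az -33.69731 cc [0.55668432 0.2094031 ] 0.04342927038669586 off 0.000663394481831503 widthpx 13.0 handle end -0.1680778899699781
grip90 [0.48143804 0.25878365]
shift tool cm [ 0.63  0.1  30.55] turn about tool z -0.03722423201894749
```

```bash
python3 -m crank '[[[0.6,0.1,0],[0,0,-0.037]],[[0,0,5],[0,0,0]],[[0,0,5],[0,0,0]],[[0,0,5],[0,0,0]],[[0,0,5],[0,0,0]]]'
python3 -m crank '[[[0,0,4],[0,0,0]],[[0,0,3],[0,0,0]],[[0,0,2],[0,0,0]],[[0,0,1.5],[0,0,0]],[[0,0,0],[0,0,0]]]'
```

```text
clock: 9.85
tcp_pos: [0.4822, 0.2596, 0.118]
orientation: [0.91, 3.006, 0.002]
contact_force: [0.1, 0.5, 0.2]
grip_width: 0.0853
gripper_force: 0.0
clock: 10.35
tcp_pos: [0.4813, 0.2588, 0.0127]
orientation: [-0.913, -3.004, 0.003]
contact_force: [0.2, -0.1, -0.3]
grip_width: 0.0857
gripper_force: 0.0
```

```bash
python3 -m crank '[[[0,0,0],[0,0,0]],[[0,0,0],[0,0,0]],[[0,0,0],[0,0,0]],[[0,0,0],[0,0,0]],[[0,0,0],[0,0,0]]]' 0 80
python3 -m crank '[[[0,0,0],[0,0,0]],[[0,0,0],[0,0,0]],[[0,0,0],[0,0,0]],[[0,0,-2],[0,0,0]],[[0,0,-3],[0,0,0]]]'
python3 -m crank '[[[0,0,-5],[0,0,0]],[[0,0,-3],[0,0,0]],[[0,0,0],[0,0,0]],[[0,0,0],[0,0,0]],[[0,0,0],[0,0,0]]]'
```

```text
clock: 10.85
tcp_pos: [0.4827, 0.2591, 0.0149]
orientation: [0.916, 3.005, 0.001]
contact_force: [-0.4, 0.5, 4.3]
grip_width: 0.0146
gripper_force: 79.6
clock: 11.35
tcp_pos: [0.4807, 0.2581, 0.063]
orientation: [-0.915, -3.002, 0.006]
contact_force: [0.1, -0.5, -1.5]
grip_width: 0.0144
gripper_force: 78.6
clock: 11.85
tcp_pos: [0.4813, 0.2583, 0.1426]
orientation: [-0.915, -3.003, 0.004]
contact_force: [0.0, -0.4, -1.9]
grip_width: 0.014
gripper_force: 78.6
```

The pan is lifted: 1.9 N carried, grip steady. Next I'll measure its pose in the hand and locate the shelf, lip and switch in the mill frame.

```bash
python3 snap.py w5; cat > m6.py <<'E'
from h import *
def L(n):
    z=np.load(n+".npz");return (*z["k"],z["Rw"],z["p"]),z["I"],z["D"]
O=np.array([.6164,-.0977,0]);yw=np.radians(-8.9);M=np.array([[np.cos(yw),-np.sin(yw),0],[np.sin(yw),np.cos(yw),0],[0,0,1]])
for n in("w1","top0","w3","w2","scene0"):
    c,I,D=L(n);P=(cloud(c,D)-O)@M;hsv=cv2.cvtColor(I,cv2.COLOR_RGB2HSV);H,S,V=[hsv[:,:,i].astype(int) for i in range(3)]
    ok=D>0
    red=ok&((H<6)|(H>174))&(S>150)&(V>80)&(P[:,:,2]<.1)&(abs(P[:,:,0])<.08)&(abs(P[:,:,1])<.05)
    if red.sum()>4: print(n,"red",red.sum(),"x",np.percentile(P[red][:,0],[5,50,95]).round(4),"y",np.percentile(P[red][:,1],[0,50,100]).round(4),"z",np.percentile(P[red][:,2],[0,50,100]).round(4))
    # base edges at table-ish height from depth; grey-saturation profile along mill x at z=.030
    g=ok&(H>70)&(H<95)&(S>80)&(abs(P[:,:,2]-.024)<.004)&(abs(P[:,:,0])<.13)&(abs(P[:,:,1])<.09)
    if g.sum()>30: print(n,"base x",np.percentile(P[g][:,0],[1,99]).round(4),"y",np.percentile(P[g][:,1],[1,99]).round(4))
    if n!="scene0":
        xs=np.arange(-95,-45,1.)/1000; ys=np.arange(-30,-4,2)/1000 if n!="x" else 0
        G=np.array([[O+M@[x,y,.030] for y in ys] for x in xs]).reshape(-1,3); uv=proj(c,G).astype(np.float32)
        val=lambda A:cv2.remap(A.astype(np.float32),uv[:,0].reshape(len(xs),-1),uv[:,1].reshape(len(xs),-1),cv2.INTER_LINEAR).mean(1).astype(int)
        print(n,"S",val(S).tolist());print("   V",val(V).tolist())
c,I,D=L("w5");P=cloud(c,D);hsv=cv2.cvtColor(I,cv2.COLOR_RGB2HSV);H,S,V=[hsv[:,:,i].astype(int) for i in range(3)]
o=monitor.get_obs();R=Ro.from_rotvec(o["orientation"]).as_matrix()
T=(P-o["tcp_pos"])@R   # tool coords
m=(D>0)&(H<24)&(S>70)&(V>60)&(abs(T[:,:,1])<.06)&(T[:,:,0]>-.15)&(T[:,:,0]<.1)&(T[:,:,2]>-.08)&(T[:,:,2]<.04)
q=T[m];print("pan px",m.sum(),"tool x",np.percentile(q[:,0],[1,99]).round(4),"z",np.percentile(q[:,2],[1,50,99]).round(4))
h=q[q[:,0]>.015]
if len(h)>30: A=np.polyfit(h[:,0],h[:,2],1);print("handle top slope",A,"y vs x",np.polyfit(h[:,0],h[:,1],1))
b=q[(q[:,0]<-.04)];print("bowl y",np.percentile(b[:,1],[1,99]) if len(b) else None,len(b))
E
python3 m6.py
```

```text
tcp [0.4813 0.2583 0.1426] toolx az 146.1 z [-0.003 -0.002 -1.   ] J [-0.68  0.37  0.09  1.95 -0.05  0.82  0.42]
w1 red 111 x [0.0118 0.0152 0.0221] y [-0.0035  0.0128  0.0188] z [0.031  0.0554 0.0616]
w1 base x [-0.082   0.0241] y [-0.0628  0.0645]
w1 S [21, 21, 20, 20, 28, 50, 79, 102, 110, 110, 110, 112, 113, 114, 114, 115, 118, 122, 106, 62, 25, 14, 13, 8, 2, 4, 8, 9, 8, 5, 2, 3, 5, 6, 5, 4, 4, 5, 5, 5, 5, 5, 5, 5, 4, 4, 4, 5, 6, 6]
   V [92, 87, 87, 88, 87, 88, 90, 93, 95, 99, 107, 117, 126, 133, 137, 142, 144, 142, 137, 138, 156, 195, 237, 253, 254, 246, 230, 222, 227, 241, 253, 254, 255, 255, 255, 255, 255, 255, 255, 255, 255, 255, 255, 255, 255, 255, 255, 255, 255, 255]
top0 base x [-0.0841  0.0869] y [-0.0631  0.0645]
top0 S [27, 27, 27, 27, 26, 26, 31, 42, 59, 82, 104, 117, 121, 120, 119, 120, 124, 121, 101, 62, 25, 7, 2, 1, 3, 10, 17, 16, 9, 4, 2, 2, 1, 1, 1, 1, 1, 1, 1, 2, 1, 1, 1, 1, 1, 1, 1, 1, 1, 1]
   V [91, 87, 82, 75, 69, 65, 63, 61, 61, 65, 72, 81, 91, 101, 110, 117, 117, 112, 116, 145, 194, 234, 251, 251, 241, 225, 212, 210, 220, 236, 247, 252, 252, 251, 251, 251,
[... 621 characters left out ...]
0645]
w2 S [20, 19, 19, 19, 19, 20, 20, 19, 19, 19, 20, 21, 20, 23, 57, 108, 120, 119, 117, 121, 132, 116, 47, 12, 12, 11, 12, 30, 92, 128, 66, 18, 14, 13, 12, 12, 11, 11, 12, 12, 12, 12, 13, 12, 11, 16, 27, 30, 19, 11]
   V [103, 103, 103, 103, 103, 103, 103, 103, 104, 104, 101, 88, 74, 70, 75, 95, 110, 116, 122, 128, 121, 111, 166, 239, 252, 253, 239, 183, 129, 124, 173, 234, 248, 243, 239, 236, 238, 240, 240, 239, 239, 239, 242, 246, 243, 220, 211, 224, 232, 237]
scene0 base x [-0.0748  0.1029] y [-0.0664  0.0513]
pan px 8408 tool x [-0.0574  0.0778] z [-0.0255 -0.0229  0.0099]
handle top slope [-0.01731268 -0.02182096] y vs x [ 0.02853912 -0.00315289]
bowl y [-0.01401369  0.01438322] 304
```

View pics/w5.png

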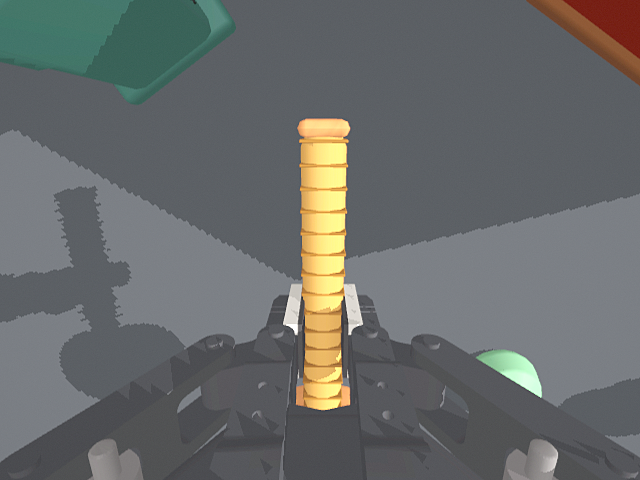

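The wrist view shows the handle straight in the fingers, with its tail at (323,125) and no visible tilt. The lip's inner face is at about mill x −70 mm and the switch face at +12 mm. Both agree with shelf_home at mill x −20 mm, so I'll turn 25° and carry the pan to the front of the shelf.

```bash
python3 -m crank '[[[0,0,0],[0,0,-0.109]],[[0,0,0],[0,0,-0.109]],[[0,0,0],[0,0,-0.109]],[[0,0,0],[0,0,-0.109]],[[1,0,0],[0,0,0]]]'
python3 -m crank '[[[0,-3,0],[0,0,0]],[[0,-4.2,0],[0,0,0]],[[0,-4.2,0],[0,0,0]],[[0,-4.2,0],[0,0,0]],[[0,-4.2,0],[0,0,0]]]'
python3 -m crank '[[[0,-4.2,0],[0,0,0]],[[0,-4.2,0],[0,0,0]],[[0,-3,0],[0,0,0]],[[0,-1.9,0],[0,0,0]],[[0,0,0],[0,0,0]]]'
python3 -m crank '[[[0,0,0],[0,0,0]],[[0,0,0],[0,0,0]],[[0,0,0],[0,0,0]]]'
cat > m7.py <<'E'
from h import *
o=monitor.get_obs();R=Ro.from_rotvec(o["orientation"]).as_matrix()
yw=np.radians(-8.9);home=np.array([.5966,-.0946]);t=-R[:2,0]
d=o["tcp_pos"][:2]+.091*t-home;m=np.array([np.cos(yw),np.sin(yw)])
print("pan in home x,y mm",1000*d@m,1000*d@[-m[1],m[0]],"yaw err deg",np.degrees(np.arctan2(t[1],t[0])-yw),"tcp",o["tcp_pos"].round(4),"zaxis",R[:,2].round(4),"F",o["contact_force"].round(2),o["joints"].round(2))
E
python3 m7.py
```

```text
clock: 12.4
tcp_pos: [0.4727, 0.2597, 0.1428]
orientation: [-0.245, -3.131, 0.002]
contact_force: [0.6, -0.2, -1.4]
grip_width: 0.0145
gripper_force: 78.6
clock: 12.9
tcp_pos: [0.4401, 0.0636, 0.1435]
orientation: [-0.249, -3.13, 0.001]
contact_force: [0.2, 1.0, -2.5]
grip_width: 0.0143
gripper_force: 78.6
clock: 13.4
tcp_pos: [0.4193, -0.0688, 0.1435]
orientation: [-0.256, -3.129, 0.001]
contact_force: [-0.4, 1.3, -3.6]
grip_width: 0.0145
gripper_force: 78.7
clock: 13.7
tcp_pos: [0.4213, -0.0652, 0.1441]
orientation: [-0.242, -3.132, -0.0]
contact_force: [0.7, -0.1, -2.4]
grip_width: 0.0144
gripper_force: 78.7
pan in home x,y mm -86.70793496107544 2.0224634543192264 yaw err deg 0.05773544382454115 tcp [ 0.4213 -0.0652  0.1441] zaxis [-4.e-04  3.e-04 -1.e+00] F [ 0.75 -0.09 -2.45] [-0.12  0.19  0.15  2.22 -0.04  0.74  1.47]
```

```bash
python3 -m crank '[[[0,-0.2,3],[0,0,0]],[[0,0,3],[0,0,0]],[[0,0,2.2],[0,0,0]],[[0,0,0],[0,0,0]],[[0,0,0],[0,0,0]]]'
python3 m7.py
python3 - <<'E'
from h import *
out=[]
for n in("top","scene"):
    c=cam(n);I,D=optics.grab_frame(n);np.savez(n+"1.npz",I=I,D=D,Rw=c[3],p=c[4],k=c[:3])
    u,v=proj(c,[.53,-.08,.08])[0].astype(int);out.append(cv2.resize(I[v-75:v+75,u-65:u+65],(390,450),interpolation=cv2.INTER_CUBIC))
cv2.imwrite("pics/stage.png",np.hstack(out)[:,:,::-1])
E
```

```text
clock: 14.2
tcp_pos: [0.4211, -0.0679, 0.0625]
orientation: [-0.243, -3.131, -0.0]
contact_force: [-0.3, 0.4, -1.9]
grip_width: 0.0142
gripper_force: 78.6
pan in home x,y mm -86.5043180198053 -0.7555602809021631 yaw err deg 0.011697767506815915 tcp [ 0.4211 -0.0679  0.0625] zaxis [-7.e-04  1.e-04 -1.e+00] F [-0.33  0.42 -1.92] [-0.09  0.35  0.13  2.27 -0.09  0.53  1.51]
```

View pics/stage.png

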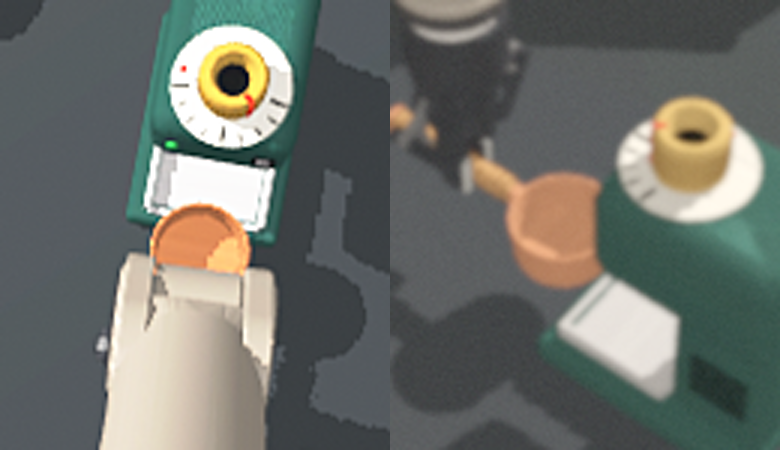

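The top view shows the pan in line with the shelf: rim centre near (200,245), tray centred near (210,190). I'll check the lateral offset and rim height with numbers.

```bash
python3 - <<'E'
from h import *
from scipy.optimize import least_squares
yw=np.radians(-8.9);m=np.array([np.cos(yw),np.sin(yw)]);home=np.array([.5966,-.0946])
z=np.load("top1.npz");c=(*z["k"],z["Rw"],z["p"]);I,D=z["I"],z["D"];P=cloud(c,D)
hsv=cv2.cvtColor(I,cv2.COLOR_RGB2HSV);H,S,V=[hsv[:,:,i].astype(int) for i in range(3)]
mk=((D>0)&(H<17)&(S>80)&(V>80)&(np.hypot(P[:,:,0]-.51,P[:,:,1]+.08)<.06)).astype(np.uint8)
hi=P[(mk>0)&(P[:,:,2]>.07)];print("rim z",np.median(hi[:,2]),len(hi))
print("rim plane slope x,y",np.linalg.lstsq(np.c_[hi[:,:2]-hi[:,:2].mean(0),np.ones(len(hi))],hi[:,2],rcond=None)[0])
ct=max(cv2.findContours(mk,cv2.RETR_EXTERNAL,cv2.CHAIN_APPROX_NONE)[0],key=cv2.contourArea)[:,0]
w=plane(c,ct,.083)[:,:2]; w=w[w[:,0]>.51]
s=least_squares(lambda p:np.hypot(*(w-p[:2]).T)-p[2],[.51,-.08,.04],loss="soft_l1",f_scale=.002)
d=s.x[:2]-home;print("centre",s.x,"home-frame mm",1000*d@m,1000*d@[-m[1],m[0]],len(w))
# tray white lateral centre at z=.03, same view before pan
z=np.load("top0.npz");I0=z["I"];h0=cv2.cvtColor(I0,cv2.COLOR_RGB2HSV)
wh=(h0[:,:,1]<40)&(h0[:,:,2]>200);uv=np.argwhere(wh)[:,::-1];q=(plane(c,uv,.03)[:,:2]-home);X=q@m;Y=q@[-m[1],m[0]]
k=(X>-.05)&(X<-.025)&(abs(Y)<.07);print("tray Y",np.percentile(Y[k],[1,99]))
E
```

```text
rim z 0.08200140066262307 105
rim plane slope x,y [-0.90436111  0.04313444  0.08399199]
centre [ 0.50824503 -0.08313615  0.04016671] home-frame mm -89.06474370991171 -2.343608624094217 50
tray Y [-0.04985204  0.05044375]
```

```bash
python3 -m crank '[[[-2,0.1,0],[0,0,0]],[[-2.5,0,0],[0,0,0]],[[-2,0,0],[0,0,0]],[[-1.2,0,0],[0,0,0]],[[0,0,0],[0,0,0]]]'
python3 -m crank '[[[0,0,0],[0,0,0]],[[0,0,0],[0,0,0]]]'
python3 m7.py
```

```text
clock: 14.8
tcp_pos: [0.4993, -0.0794, 0.0633]
orientation: [0.244, 3.129, 0.0]
contact_force: [-0.4, -0.3, -1.9]
grip_width: 0.0145
gripper_force: 78.7
clock: 15.0
tcp_pos: [0.4958, -0.0792, 0.0623]
orientation: [-0.245, -3.131, -0.0]
contact_force: [-0.5, 0.8, -2.5]
grip_width: 0.0144
gripper_force: 78.7
pan in home x,y mm -10.924709620953838 -0.4472149313947597 yaw err deg -0.033958918942880646 tcp [ 0.4958 -0.0792  0.0623] zaxis [-1.3e-03  2.0e-04 -1.0e+00] F [-0.51  0.76 -2.55] [-0.07  0.44  0.13  2.11 -0.1   0.6   1.54]
```

```bash
python3 -m crank '[[[0,0,0.8],[0,0,0]],[[0,0,0.6],[0,0,0]],[[0,0,0.2],[0,0,0]],[[0,0,0],[0,0,0]]]'
python3 -m crank '[[[0,0,0.2],[0,0,0]],[[0,0,0],[0,0,0]],[[0,0,0],[0,0,0]]]'
python3 -m crank '[[[0,0,0.2],[0,0,0]],[[0,0,0],[0,0,0]],[[0,0,0],[0,0,0]]]'
```

```text
clock: 15.4
tcp_pos: [0.4966, -0.0793, 0.0457]
orientation: [-0.244, -3.131, 0.0]
contact_force: [-0.7, -0.1, -2.2]
grip_width: 0.0145
gripper_force: 78.7
clock: 15.7
tcp_pos: [0.4973, -0.0794, 0.0444]
orientation: [0.245, 3.132, 0.0]
contact_force: [0.4, -0.1, -2.0]
grip_width: 0.0144
gripper_force: 78.7
clock: 16.0
tcp_pos: [0.4972, -0.0793, 0.0423]
orientation: [-0.245, -3.132, -0.0]
contact_force: [0.2, -0.0, -2.5]
grip_width: 0.0142
gripper_force: 78.7
```

```bash
python3 -m crank '[[[0,0,0.1],[0,0,0]],[[0,0,0],[0,0,0]],[[0,0,0],[0,0,0]]]'
python3 -m crank '[[[0,0,0.1],[0,0,0]],[[0,0,0],[0,0,0]],[[0,0,0],[0,0,0]]]'
python3 -m crank '[[[0,0,0.1],[0,0,0]],[[0,0,0],[0,0,0]],[[0,0,0],[0,0,0]]]'; python3 m7.py
```

```text
clock: 16.3
tcp_pos: [0.4972, -0.0793, 0.0413]
orientation: [-0.245, -3.132, -0.0]
contact_force: [-0.1, -0.6, -2.6]
grip_width: 0.0147
gripper_force: 78.7
clock: 16.6
tcp_pos: [0.4972, -0.0793, 0.0403]
orientation: [-0.244, -3.132, -0.0]
contact_force: [-0.1, -0.6, -2.3]
grip_width: 0.0144
gripper_force: 78.7
clock: 16.9
tcp_pos: [0.4973, -0.0793, 0.0394]
orientation: [0.245, 3.132, 0.0]
contact_force: [-0.2, -0.1, -1.0]
grip_width: 0.0144
gripper_force: 78.8
pan in home x,y mm -9.43251121686808 -0.33389006657437204 yaw err deg -0.028467557835660316 tcp [ 0.4973 -0.0793  0.0394] zaxis [ 2.e-04  0.e+00 -1.e+00] F [-0.16 -0.13 -0.97] [-0.06  0.48  0.12  2.11 -0.11  0.55  1.55]
```

```bash
python3 -m crank '[[[0,0,0.1],[0,0,0]],[[0,0,0],[0,0,0]],[[0,0,0],[0,0,0]]]'
python3 -m crank '[[[0,0,0.05],[0,0,0]],[[0,0,0],[0,0,0]],[[0,0,0],[0,0,0]]]'; python3 m7.py
```

```text
clock: 17.2
tcp_pos: [0.4972, -0.0793, 0.0388]
orientation: [0.245, 3.132, 0.0]
contact_force: [-4.1, 0.6, 5.6]
grip_width: 0.0145
gripper_force: 80.0
clock: 17.5
tcp_pos: [0.4971, -0.0793, 0.0385]
orientation: [-0.245, -3.132, -0.0]
contact_force: [-4.4, 0.6, 9.1]
grip_width: 0.0144
gripper_force: 80.4
pan in home x,y mm -9.68052299479545 -0.3337410506305853 yaw err deg -0.0349384920015963 tcp [ 0.4971 -0.0793  0.0385] zaxis [ 0.e+00  3.e-04 -1.e+00] F [-4.39  0.62  9.08] [-0.06  0.48  0.12  2.11 -0.11  0.55  1.55]
```

```bash
python3 -m crank '[[[0,0,-0.05],[0,0,0]],[[-0.3,0,0],[0,0,0]],[[0,0,0],[0,0,0]],[[0,0,0],[0,0,0]]]'
python3 -m crank '[[[-0.3,0,0],[0,0,0]],[[0,0,0],[0,0,0]],[[0,0,0],[0,0,0]]]'
python3 -m crank '[[[-0.2,0,0],[0,0,0]],[[0,0,0],[0,0,0]],[[0,0,0],[0,0,0]]]'; python3 m7.py
```

```text
clock: 17.9
tcp_pos: [0.499, -0.0797, 0.0387]
orientation: [-0.245, -3.13, -0.001]
contact_force: [-6.2, 1.1, 9.1]
grip_width: 0.0147
gripper_force: 80.5
clock: 18.2
tcp_pos: [0.4996, -0.0798, 0.0385]
orientation: [-0.244, -3.126, -0.001]
contact_force: [-13.2, 3.1, 15.6]
grip_width: 0.0144
gripper_force: 81.5
clock: 18.5
tcp_pos: [0.4999, -0.0799, 0.0384]
orientation: [-0.244, -3.122, -0.001]
contact_force: [-18.1, 2.9, 22.1]
grip_width: 0.0143
gripper_force: 82.2
pan in home x,y mm -6.760311688949119 -0.5171055874058603 yaw err deg -0.035114425755315475 tcp [ 0.4999 -0.0799  0.0384] zaxis [-0.0095  0.0016 -1.    ] F [-18.14   2.89  22.11] [-0.06  0.49  0.12  2.1  -0.11  0.57  1.55]
```

Fz grows together with Fx at a ratio of about 0.8, so the foot is digging in with friction. I'll unload the downward force before pushing on.

```bash
python3 -m crank '[[[0,0,-0.1],[0,0,0]],[[0,0,0],[0,0,0]],[[0,0,0],[0,0,0]]]'
python3 -m crank '[[[0,0,-0.1],[0,0,0]],[[0,0,0],[0,0,0]],[[0,0,0],[0,0,0]]]'; python3 m7.py
```

```text
clock: 18.8
tcp_pos: [0.5033, -0.0804, 0.0391]
orientation: [-0.244, -3.129, -0.0]
contact_force: [-6.8, 1.2, 6.0]
grip_width: 0.0143
gripper_force: 79.6
clock: 19.1
tcp_pos: [0.5043, -0.0805, 0.0399]
orientation: [-0.244, -3.13, 0.0]
contact_force: [-2.7, -0.1, -2.1]
grip_width: 0.0146
gripper_force: 78.8
pan in home x,y mm -2.3867783878879107 -0.42175497912819965 yaw err deg -0.02706975458202343 tcp [ 0.5043 -0.0805  0.0399] zaxis [-1.7e-03  1.0e-04 -1.0e+00] F [-2.74 -0.13 -2.15] [-0.06  0.49  0.12  2.09 -0.11  0.56  1.55]
```

```bash
python3 -m crank '[[[-0.2,0,0],[0,0,0]],[[0,0,0],[0,0,0]],[[0,0,0],[0,0,0]]]'
python3 -m crank '[[[-0.2,0,0],[0,0,0]],[[0,0,0],[0,0,0]],[[0,0,0],[0,0,0]]]'
python3 -m crank '[[[-0.2,0,0],[0,0,0]],[[0,0,0],[0,0,0]],[[0,0,0],[0,0,0]]]'; python3 m7.py
```

```text
clock: 19.4
tcp_pos: [0.5066, -0.0809, 0.04]
orientation: [-0.244, -3.131, -0.0]
contact_force: [-3.8, 1.7, -2.1]
grip_width: 0.0146
gripper_force: 78.7
clock: 19.7
tcp_pos: [0.5074, -0.081, 0.0398]
orientation: [-0.244, -3.129, -0.0]
contact_force: [-6.5, 0.7, -0.6]
grip_width: 0.0143
gripper_force: 78.7
clock: 20.0
tcp_pos: [0.5074, -0.0811, 0.0394]
orientation: [-0.244, -3.125, -0.0]
contact_force: [-11.4, 2.4, 0.5]
grip_width: 0.0148
gripper_force: 79.0
pan in home x,y mm 0.8356308283415417 -0.5283309575011801 yaw err deg -0.027206811396603487 tcp [ 0.5074 -0.0811  0.0394] zaxis [-6.9e-03  8.0e-04 -1.0e+00] F [-11.39   2.39   0.46] [-0.06  0.5   0.12  2.08 -0.11  0.57  1.55]
```

```bash
python3 -m crank '[[[0,0,0.05],[0,0,0]],[[0,0,0],[0,0,0]],[[0,0,0],[0,0,0]],[[0,0,0],[0,0,0]],[[0,0,0],[0,0,0]]]'; python3 m7.py
python3 - <<'E'
from h import *
out=[]
for n in("top","scene"):
    c=cam(n);I,D=optics.grab_frame(n)
    u,v=proj(c,[.56,-.09,.08])[0].astype(int);out.append(cv2.resize(I[v-75:v+75,u-65:u+65],(390,450),interpolation=cv2.INTER_CUBIC))
cv2.imwrite("pics/final.png",np.hstack(out)[:,:,::-1])
E
```

```text
clock: 20.5
tcp_pos: [0.5074, -0.0811, 0.0391]
orientation: [-0.244, -3.125, -0.001]
contact_force: [-13.1, 1.6, 4.1]
grip_width: 0.0144
gripper_force: 79.8
pan in home x,y mm 0.7584160710170904 -0.5447897425271948 yaw err deg -0.028034265644167694 tcp [ 0.5074 -0.0811  0.0391] zaxis [-6.9e-03  9.0e-04 -1.0e+00] F [-13.11   1.56   4.09] [-0.06  0.5   0.12  2.08 -0.11  0.57  1.55]
```

View pics/final.png

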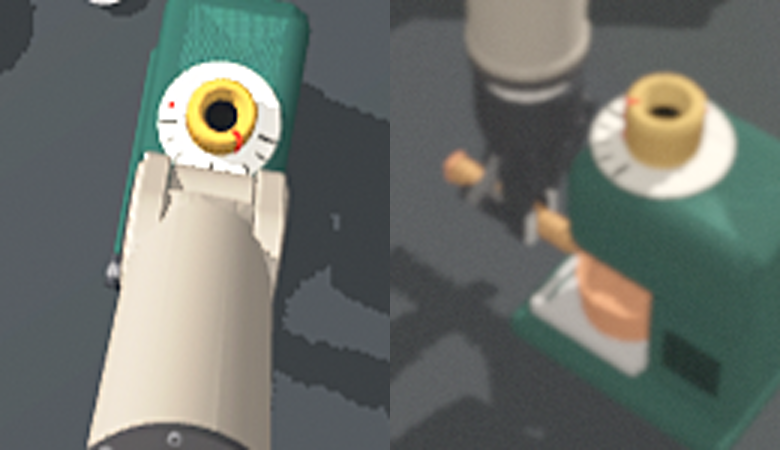

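The pan sits flat on the shelf under the head at (615,300) in the scene crop. The pointer is still at 6, at (238,140) in the top crop. The push is steady at about 13 N, so I'm handing in.

```bash
python3 -c "
from bench import r
print(r.hand_in())"
```

```text
the job is handed in; nothing more can be done
None
```

I set the sleeve to 6 and handed in with the pan flat on the shelf, pushed to a hard stop at the home position with about 13 N and the handle still gripped; the hand-in gave no verdict.

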